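# Lock a filter cassette into the push-push slot of the fume monitor

## Robot

A 6-joint arm with a two-finger parallel gripper is mounted at the origin on a cart in front of the work surface, level with it; the furniture and walls round the work are solid. World frame = base frame: x ahead of the robot, y to its left, z up, the work surface at z = 0. Lengths are in m, angles in rad, forces in N, time in s.
With the tool pointing down it reaches from about 0.325 to 0.875 m from the base axis. Payload 4.4 kg.
Tool frame: the origin (TCP) lies at the very end of the fingers, on their centre line; the grasp point (between the pads) lies r.pinch_z behind it (r.pinch_z is the distance from the TCP to the grasp point, in m); z points along the fingers, y is the line along which they close (so a half turn about z gives the same grasp; the last joint's range is limited). The gripper opens to 85 mm and grips with 20 to 120 N. Pads are 22 mm wide; open, the fingers measure 114 mm over their backs; the gripper's body (76 mm by 85 mm) begins 54 mm behind the grasp point. The pads swing forward as they close: fully open they stand 13 mm farther back than shut.
Start: joints at [1.048, 0.207, 1.542, -0, 1.393, -0.15], TCP at [0.209, 0.536, 0.231] pointing down, gripper open.
Joint ranges: [-2.73, 2.73], [-0.86, 2.22], [0.23, 2.46], [-1.11, 4.25], [0.08, 2.63], [-2.82, 2.82]. Speed limits (rad/s): [2.79, 2.79, 3.14, 3.14, 3.14, 3.14].

## Interface

Orientations are given as a unit quaternion [x, y, z, w].
In Python, from workcell import r, cams gives the robot as it stands.
- The arm moves only by the shell command python3 -m handwheel 'ROWS' [OPENING]. ROWS is JSON, a list of rows, each a list of 2 entries, a list of its own where there are three numbers: the shift along the tool's x, y, z in cm, then the turn, a rotation vector about the tool's x, y, z in degrees. In form: [[[dx, dy, dz], [rx, ry, rz]], ...]. A call has 1 to 12 rows; each row is the pose to reach, as a shift and turn from the pose commanded when the call began, along the tool's axes at that moment; what a row does not reach only later rows make up. A row lasts 1/10 s, in which the tool goes at most 50 mm and 8.59 degrees, less where a joint would pass 70% of its speed; a pose out of reach is approached as far as the arm can. A call with a gripper value outside its range is refused whole. OPENING is the opening, from 0 (shut) to 1 (fully open), set as the call begins (- or left out, the last holds). The fingers move at their own pace and stop on an object; the grip force is fixed at half the most. Time passes only in rows, so rows that repeat a pose let the fingers close. It gives the time, the measured TCP pose, the force, the opening and the grip force at its end, in the units of the state.
- r.sense(): the state, without advancing time (a new reading comes with each control period).
- cams.grab_frame(name): name is "scene" or "side" or "wrist"; returns a dict with "pixels" (400x640x3 uint8, red, green, blue), "K" (3x3 intrinsics, pixels), "pose" (4x4, takes a point from camera to world coordinates). Camera axes: x right, y up, looking along -z (the intrinsics and any distortion apply to the point x, -y, -z); pixel columns grow to the right and rows downward; lengths in m; the calibration is good to about 2 mm. A picture is of the moment at which its call begins. There is no depth.
- r.close_job(): hands the job in; it is judged then, once.
The state is a dict: "time_s": time; "q": joint angles; "qd": joint speeds; "tau": joint torques, N m; "tcp_pos": TCP position; "tcp_rot": TCP orientation; "ft_force": force on the tool from outside, world axes, zero at the start; "moment": the same for the moment, N m; "width": opening from 0.0 (shut) to 1.0 (fully open); "grip_force": force on a finger pad.
Only numpy, scipy, OpenCV 4.12 (cv2) and the standard library are available. Lean on these libraries where they do the work, as an engineer would, in place of code of your own. Each camera call takes 0.05 s, during which the arm holds its last target. There are 200 camera calls.

## Task

Take the grey filter cassette out of its wooden stand, put it upright into the slot in the top of the fume monitor, and push it home until it clicks, so that it is left locked down. The spring catch in the slot locks on one click and lets go on the next, and nobody knows which way it stands now: if the cassette springs up again after a push, push again. Push slowly and gently (with less than 25 N) and leave the flux jar and the glass jar standing where they are.

Things in the scene. Friction and masses are not known exactly. Their poses are not given: they have to be found in the camera images.
- cassette_mid (a point): centre of the loose filter cassette, a plain grey plastic plate 16 mm thick (its own x), 46 mm wide (its own y) and 74 mm tall (its own z, up), about 40 to 85 g; both faces and both ends are alike, so a half turn about z changes nothing. Top 37 mm above this point. At the start it stands upright and loose in the stand, the lower 20 mm in its pocket and 54 mm standing out
- cassette_stand: low wooden block 60 x 86 x 26 mm, fixed to the bench, with a 20 x 52 mm pocket 20 mm deep in the middle that holds the cassette; origin at the centre of its underside, x across the pocket, y along it
- fume_monitor: grey box 90 (x) x 110 (y) x 86 mm tall, fixed to the bench, dark display on the side that faces -x, grille and slot in the flat top; origin at the centre of its underside, z up. A tall light post rises from the bench near x 0.62, y -0.05 (right of monitor and stand), with a foot along x before it: come round in front of it, not through it
- slot_mouth (a point): centre of the slot mouth, level with the monitor's flat top, 14 mm off its middle to its -y end; slot 18.4 mm along x, 48.8 mm along y, so the cassette has 1.2 and 1.4 mm of play a side. A rounded black rim 3 mm high and 6 mm wide leads in
- flux_jar: closed glass flux jar with a dark lid, 50 mm across, 57 mm tall, standing behind the monitor and the stand; origin at the centre of its underside; stays where it is
- glass_jar: small empty glass jar, 39 mm across, 42 mm tall, standing between the monitor and the stand; origin at the centre of its underside; stays where it is
- floor_up (a point): fixed mark 38 mm down the slot: where the spring floor inside (unseen) lies when unlocked. A cassette on it then stands out 36 mm, its centre 1 mm below the mouth. The spring pushes back with 3 N here, rising to 5 or 6 N at the catch. Unlocked and let go, the floor rises fully in about 0.5 s; pushed again before that, it may not lock. It starts up or locked
- floor_locked (a point): fixed mark 46.5 mm down the slot: where the spring floor lies when locked; the cassette then stands out 27.5 mm, its centre 9.5 mm below the mouth. The catch changes over (locks, or lets go) 2 to 3 mm lower; 3.5 mm lower (cassette out 24 mm) a bumper begins, 3 N per mm over 4 mm, then a hard stop. Push at 10 mm/s till the bumper is felt (8 to 12 N), stay a moment

How it is judged:
By the outcome, as a careful person would: the job done as asked, in the order asked, and still so for the second after the job is handed in, with the robot touching nothing.
It also fails if it takes over 67 s, if anything falls off the work surface, if the arm or the gripper's body presses on something with over 40 N, if the wrist force passes 120 N, or if a joint passes its speed limit or range.

## Working session

There is one attempt and no reset: what is moved stays moved. The work goes in short steps, Python scripts to look and compute and a shell command to move; the robot and the scene stay as the last step left them, time stands still between calls to the robot, and variables do not carry over. Pictures are saved under pics/ and viewed, at most 10 in all, crops included, and the job is handed in when it is done.

```bash
mkdir -p pics
python3 - <<'E'
from workcell import r,cams
import cv2,numpy as np
np.set_printoptions(precision=4,suppress=True)
for n in("scene","side"):
    f=cams.grab_frame(n);cv2.imwrite(f"pics/{n}0.png",f["pixels"][:,:,::-1]);print(n,f["K"],f["pose"],[k for k in f])
    np.savez(f"{n}0.npz",**{k:f[k] for k in f})
s=r.sense();print(s["time_s"],s["tcp_pos"],s["tcp_rot"],s["ft_force"],s["width"],r.pinch_z)
E
```

```text
scene [[411.564    0.     321.7861]
 [  0.     411.564  192.8107]
 [  0.       0.       1.    ]] [[-0.8671  0.3198 -0.3819  0.2868]
 [-0.498  -0.54    0.6785  0.7448]
 [ 0.0108  0.7785  0.6275  0.6024]
 [ 0.      0.      0.      1.    ]] ['pixels', 'K', 'pose']
side [[378.9858   0.     318.242 ]
 [  0.     378.9858 200.1851]
 [  0.       0.       1.    ]] [[ 0.9936  0.0651 -0.0919  0.5163]
 [-0.1114  0.6896 -0.7155 -0.4312]
 [ 0.0168  0.7212  0.6925  0.6687]
 [ 0.      0.      0.      1.    ]] ['pixels', 'K', 'pose']
0.1 [0.2091 0.5349 0.2302] [ 0.1853  0.9827 -0.001  -0.0004] [-0.275  -0.045   0.6385] 0.9996394495381096 0.0187
```

View pics/scene0.png

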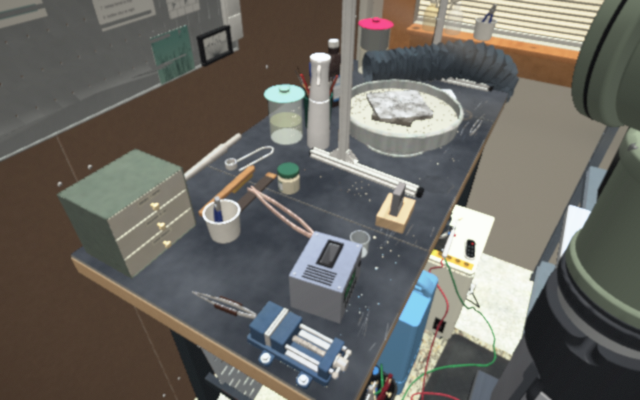

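View pics/side0.png

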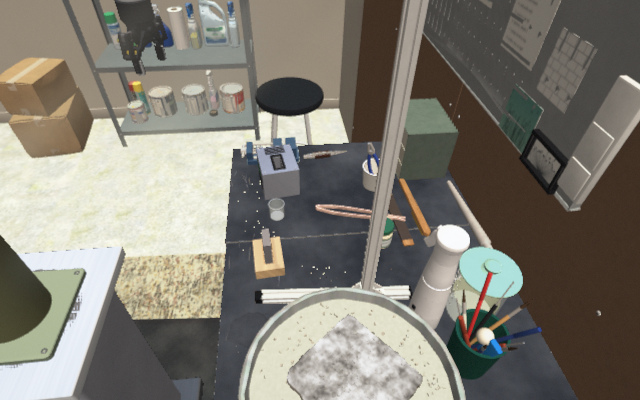

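The scene view shows the monitor top at about (328,255), the glass jar at (359,242), the stand at (396,212) with the cassette at (399,193), and the flux jar at (288,178). The side view shows the monitor at (278,165), the stand at (268,255) and the glass jar at (277,209). I'll enlarge both views.

Run:
```python
import cv2,numpy as np
a=cv2.imread("pics/scene0.png")[165:325,270:430];b=cv2.imread("pics/side0.png")[140:290,225:325]
A=cv2.resize(a,(480,480),interpolation=cv2.INTER_CUBIC)   #x3
B=cv2.resize(b,(320,480),interpolation=cv2.INTER_CUBIC)   #x3.2
cv2.imwrite("pics/crop0.png",np.hstack([A,B]))
```

```text
(no output)
```

View pics/crop0.png

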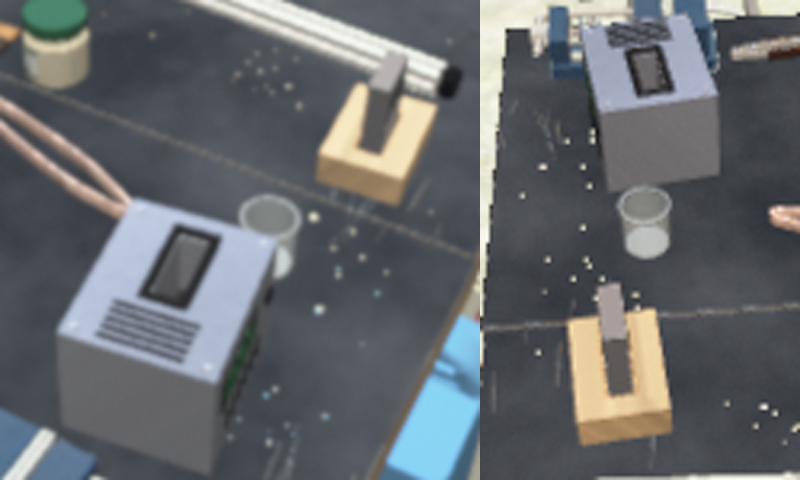

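The crops show the monitor top corners, the slot, the stand corners and the cassette top clearly in both views. Next I intersect those pixels with the known heights.

```bash
cat > h.py <<'E'
import numpy as np
np.set_printoptions(precision=4,suppress=True)
def ray(f,uv,z):
    d=f["pose"][:3,:3]@(np.array([1,-1,-1])*(np.linalg.inv(f["K"])@[uv[0],uv[1],1]));o=f["pose"][:3,3]
    return o+d*(z-o[2])/d[2]
E
python3 - <<'E'
from h import *
S=np.load("scene0.npz");D=np.load("side0.npz")
S={k:S[k] for k in S};D={k:D[k] for k in D}
cs=lambda p:(270+p[0]/3-.33,165+p[1]/3-.33); cd=lambda p:(225+(p[0]-480)/3.2-.33,140+p[1]/3.2-.33)
def show(n,z,s,d):
    for nm,f,c,P in(("scene",S,cs,s),("side",D,cd,d)):
        X=np.array([ray(f,c(p),z)[:2] for p in P])
        print(n,nm,"mean",X.mean(0));
        if len(P)==4:
            e=np.roll(X,-1,0)-X;print("  edges",np.linalg.norm(e,axis=1),"ang",np.degrees(np.arctan2(e[:,1],e[:,0])))
show("mon",.086,[(135,200),(278,240),(218,380),(60,335)],[(583,30),(690,15),(718,98),(600,118)])
show("slot",.087,[(180,266)],[(651,70)])
show("stand",.026,[(357,85),(437,105),(405,188),(318,165)],[(568,320),(655,310),(671,410),(580,420)])
show("casstop",.080,[(373,60),(388,50),(407,58),(392,71)],[(600,287),(619,284),(625,335),(603,338)])
show("glassrim",.042,[(270,215)],[(644,205)])
show("flux",0,[(57,72)],[(480,0)])
E
```

```text
mon scene mean [0.5047 0.3349]
  edges [0.0889 0.1068 0.0878 0.1099] ang [-171.2483   98.7256   10.7752  -80.6383]
mon side mean [0.5079 0.326 ]
  edges [0.0877 0.1095 0.0898 0.1116] ang [   8.5153  -82.2516 -170.2176   96.6684]
slot scene mean [0.5079 0.3219]
slot side mean [0.51   0.3162]
stand scene mean [0.473  0.0894]
  edges [0.0601 0.0956 0.0608 0.0963] ang [-172.164    96.9284    8.4023  -83.465 ]
stand side mean [0.4766 0.0809]
  edges [0.0599 0.0859 0.0581 0.0849] ang [   3.1067  -85.3037 -178.0077   95.8897]
casstop scene mean [0.4788 0.0735]
  edges [0.0168 0.0149 0.0194 0.0167] ang [-106.3306  172.7536   79.3151  -17.0344]
casstop side mean [0.4764 0.0806]
  edges [0.0123 0.0432 0.0137 0.0428] ang [   6.6463  -86.013  -175.4825   92.1687]
glassrim scene mean [0.4988 0.2172]
glassrim side mean [0.4987 0.2137]
flux scene mean [0.7283 0.1197]
flux side mean [0.3518 0.5498]
```

```bash
python3 -m handwheel '[[[-35.5,-9.5,0],[0,0,59.6]],[[-35.5,-9.5,0],[0,0,59.6]],[[-35.5,-9.5,0],[0,0,59.6]],[[-35.5,-9.5,0],[0,0,59.6]],[[-35.5,-9.5,0],[0,0,59.6]],[[-35.5,-9.5,0],[0,0,59.6]],[[-35.5,-9.5,0],[0,0,59.6]],[[-35.5,-9.5,0],[0,0,59.6]],[[-35.5,-9.5,0],[0,0,59.6]],[[-35.5,-9.5,0],[0,0,59.6]]]' 1
python3 - <<'E'
from h import *
from workcell import r,cams
import cv2
from scipy.spatial.transform import Rotation as R
f=cams.grab_frame("wrist");cv2.imwrite("pics/w1.png",f["pixels"][:,:,::-1]);np.savez("w1.npz",**f);print(f["K"],f["pose"])
s=r.sense();print(s["time_s"],s["q"],s["tcp_pos"],R.from_quat(s["tcp_rot"]).as_matrix(),s["ft_force"])
E
```

```text
time_s: 1.1
tcp_pos: [0.5046, 0.3179, 0.2306]
tcp_rot: [0.649, 0.761, -0.001, -0.001]
ft_force: [0.8, -0.2, 0.4]
width: 0.998
grip_force: 0.0
[[328.937    0.     317.6306]
 [  0.     328.937  198.8584]
 [  0.       0.       1.    ]] [[ 0.9876 -0.152  -0.0387  0.4944]
 [ 0.1568  0.9529  0.2598  0.3832]
 [-0.0026 -0.2626  0.9649  0.3736]
 [ 0.      0.      0.      1.    ]]
1.15 [0.418  0.2527 1.4865 0.0008 1.404  0.2584] [0.5041 0.3185 0.2308] [[-0.1588  0.9873 -0.0017]
 [ 0.9873  0.1588  0.0001]
 [ 0.0004 -0.0017 -1.    ]] [-0.97    0.6879 -0.1207]
```

View pics/w1.png

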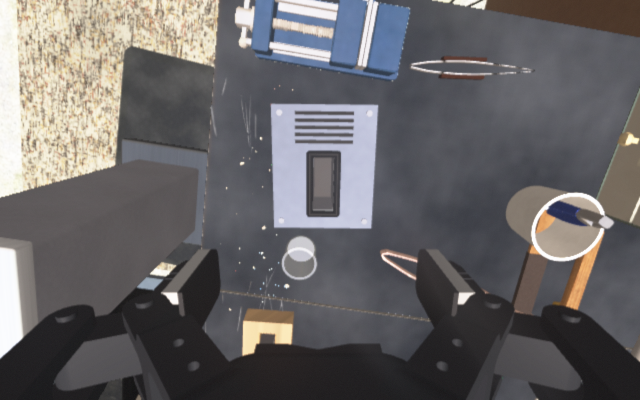

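The wrist view shows the monitor top with corners near (272,104), (377,104), (372,228) and (274,228). The slot rim spans (308,151) to (341,216), the glass jar is at (299,258), and part of the stand shows at (268,330). I'll refine these by rectifying the image onto the height planes.

```bash
cat >> h.py <<'E'
def rect(f,z,c,half,mm=0.25e-3):
    """top-down image of plane z about c; x->cols, y->-rows"""
    import cv2
    n=int(2*half/mm);M=np.diag([1.,-1,-1])@f["pose"][:3,:3].T;o=f["pose"][:3,3]
    A=np.array([[mm,0,c[0]-half],[0,-mm,c[1]+half],[0,0,0]]);A[2,2]=0
    P=np.zeros((3,3));P[:,0]=M@[mm,0,0];P[:,1]=M@[0,-mm,0];P[:,2]=M@(np.array([c[0]-half,c[1]+half,z])-o)
    return cv2.warpPerspective(f["pixels"],f["K"]@P,(n,n),flags=cv2.INTER_LINEAR|cv2.WARP_INVERSE_MAP)
def toxy(p,c,half,mm=0.25e-3): return np.array([c[0]-half+p[0]*mm,c[1]+half-p[1]*mm])
E
python3 - <<'E'
from h import *
import cv2
f=dict(np.load("w1.npz"));c=(.507,.326);h=.075
def biggest(m,c,h,near=None):
    cs=cv2.findContours(m,cv2.RETR_EXTERNAL,cv2.CHAIN_APPROX_NONE)[0]
    k=max(cs,key=cv2.contourArea);q=cv2.minAreaRect(k);B=cv2.boxPoints(q)
    return toxy(q[0],c,h),np.array(q[1])*.25,q[2]
im=rect(f,.086,c,h);hsv=cv2.cvtColor(im,cv2.COLOR_RGB2GRAY)
m=(hsv>110).astype(np.uint8)*255;m=cv2.morphologyEx(m,cv2.MORPH_OPEN,np.ones((9,9)));print("mon",biggest(m,c,h))
im2=rect(f,.088,c,h);g=cv2.cvtColor(im2,cv2.COLOR_RGB2GRAY);m=(g<60).astype(np.uint8)*255
m[:200]=0;m[:, :180]=0;m[:,420:]=0;m[480:]=0;print("rim",biggest(m,c,h))
cv2.imwrite("pics/r1.png",np.hstack([im[:,:,::-1],]))
E
```

```text
mon (array([0.5065, 0.3336]), array([112.0209,  91.7185]), 81.66563415527344)
rim (array([0.5081, 0.294 ]), array([ 1.5606, 12.809 ]), 87.1375961303711)
```

View pics/r1.png

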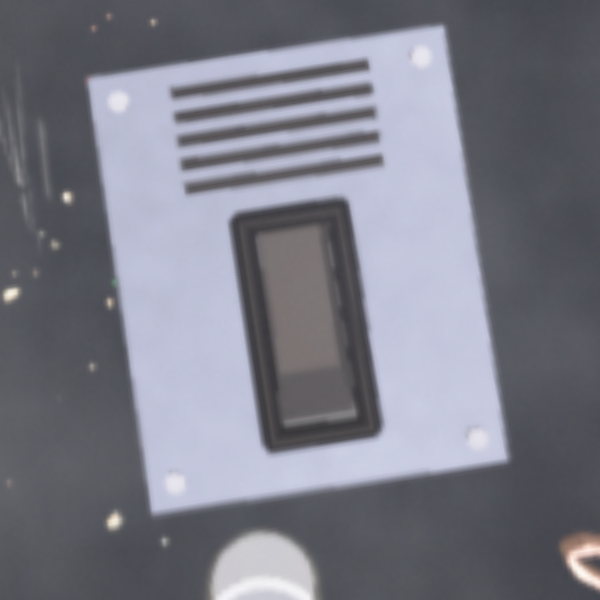

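The rectified view shows the monitor at about (0.5065, 0.3336) with yaw 8.3°. The rim centre at (0.5089, 0.320) agrees with that. Now to the stand.

```bash
python3 -m handwheel '[[[-22.9,-6.6,0],[0,0,3.6]],[[-22.9,-6.6,0],[0,0,3.6]],[[-22.9,-6.6,0],[0,0,3.6]],[[-22.9,-6.6,0],[0,0,3.6]],[[-22.9,-6.6,0],[0,0,3.6]],[[-22.9,-6.6,0],[0,0,3.6]],[[-22.9,-6.6,0],[0,0,3.6]]]' 1
python3 - <<'E'
from h import *
from workcell import r,cams
import cv2
from scipy.spatial.transform import Rotation as R
f=cams.grab_frame("wrist");np.savez("w2.npz",**f)
s=r.sense();print(s["time_s"],s["tcp_pos"],R.from_quat(s["tcp_rot"]).as_matrix(),s["ft_force"])
a=rect(f,.026,(.475,.083),.075);b=rect(f,.08,(.475,.083),.05,.25e-3)
b=cv2.copyMakeBorder(b,0,200,0,0,cv2.BORDER_CONSTANT);b=cv2.resize(b,None,fx=.5,fy=.5) if 0 else b[:600,100:300]
cv2.imwrite("pics/r2.png",np.hstack([a,b])[:,:,::-1])
E
```

```text
time_s: 1.85
tcp_pos: [0.4756, 0.0821, 0.2315]
tcp_rot: [0.673, 0.74, 0.0, -0.0]
ft_force: [-0.5, -0.4, 0.2]
width: 0.999
grip_force: 0.0
1.9 [0.4758 0.0827 0.2315] [[-0.0967  0.9953  0.0003]
 [ 0.9953  0.0967  0.0009]
 [ 0.0009  0.0004 -1.    ]] [ 0.0733  0.2159 -0.5517]
```

View pics/r2.png

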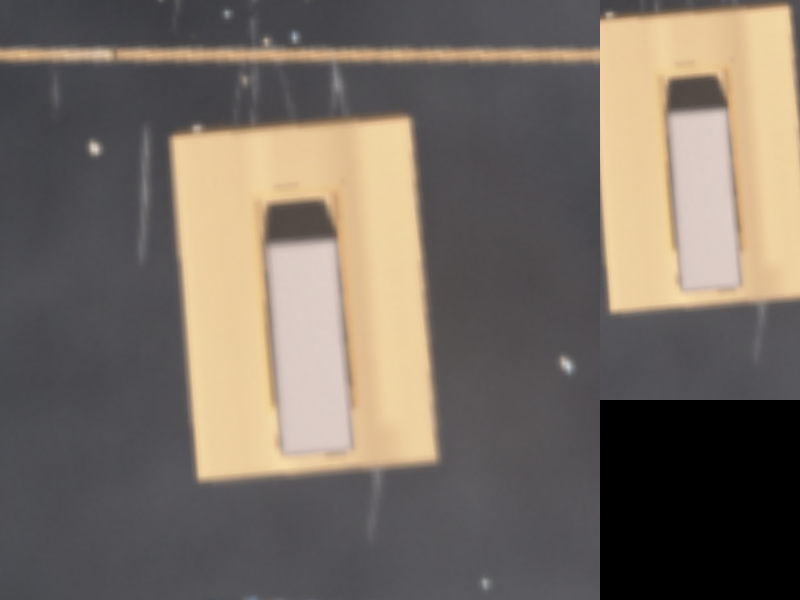

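Stand at (0.476, 0.083) with yaw about 4.4°. The cassette top measures about (0.476, 0.0835), which matches the stand centre. I'll descend and grip with the TCP at 0.050.

```bash
python3 -m handwheel '[[[0.07,0,5],[0,0,1.1]],[[0.07,0,10],[0,0,1.1]],[[0.07,0,13],[0,0,1.1]],[[0.07,0,15.5],[0,0,1.1]],[[0.07,0,17.5],[0,0,1.1]],[[0.07,0,18.15],[0,0,1.1]],[[0.07,0,18.15],[0,0,1.1]],[[0.07,0,18.15],[0,0,1.1]]]' 1
python3 -m handwheel '[[[0,0,0],[0,0,0]],[[0,0,0],[0,0,0]],[[0,0,0],[0,0,0]],[[0,0,0],[0,0,0]],[[0,0,0],[0,0,0]],[[0,0,0],[0,0,0]],[[0,0,0],[0,0,0]],[[0,0,0],[0,0,0]]]' 0
```

```text
time_s: 2.7
tcp_pos: [0.4771, 0.0828, 0.0507]
tcp_rot: [0.679, 0.734, 0.001, 0.001]
ft_force: [-0.5, 0.6, 0.2]
width: 0.999
grip_force: 0.0
time_s: 3.5
tcp_pos: [0.4767, 0.0818, 0.0502]
tcp_rot: [0.68, 0.733, 0.0, 0.0]
ft_force: [1.0, -0.4, 4.2]
width: 0.175
grip_force: 58.8
```

```bash
python3 -m handwheel '[[[0,0,-1],[0,0,0]],[[0,0,-2],[0,0,0]],[[0,0,-3.5],[0,0,0]],[[0,0,-6],[0,0,0]],[[0,0,-9],[0,0,0]],[[0,0,-11.5],[0,0,0]],[[0,0,-12.5],[0,0,0]],[[0,0,-12.5],[0,0,0]]]' 0
python3 - <<'E'
from h import *
from workcell import r,cams
import cv2
from scipy.spatial.transform import Rotation as R
f=cams.grab_frame("wrist");np.savez("w3.npz",**f);cv2.imwrite("pics/w3.png",f["pixels"][:,:,::-1])
s=r.sense();print(s["time_s"],s["q"],s["tcp_pos"],R.from_quat(s["tcp_rot"]).as_matrix(),s["ft_force"],s["moment"])
E
```

```text
time_s: 4.3
tcp_pos: [0.4774, 0.082, 0.1767]
tcp_rot: [0.68, 0.733, 0.001, 0.002]
ft_force: [-0.0, 0.4, -0.3]
width: 0.176
grip_force: 58.8
4.35 [-0.009   0.0662  1.8228  0.      1.2518 -0.0847] [0.4762 0.0819 0.175 ] [[-0.0756  0.9971  0.0008]
 [ 0.9971  0.0756  0.    ]
 [-0.      0.0008 -1.    ]] [ 0.1893  0.8904 -1.4368] [ 0.0299  0.0136 -0.0293]
```

View pics/w3.png

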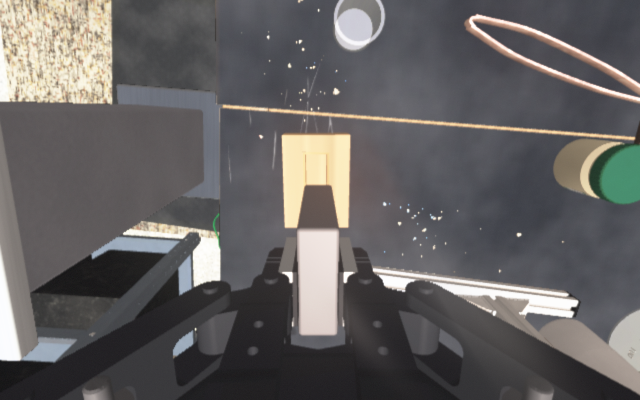

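The cassette is held. Its top face spans (299..338, 230) to (300..337, 335), and its far lower edge is near (304..333, 186). I'll compute its offset in the hand and the move to the slot.

Run:
```python
from h import *
f=dict(np.load("w3.npz"))
t=np.array([.4765,.0819,.1757]);a=np.arctan2(.0756,.9971);tx=np.array([-np.sin(a),np.cos(a)]);ty=np.array([np.cos(a),np.sin(a)])
for z in(.2055,):
    P=[ray(f,p,z)[:2] for p in[(299,230),(338,230),(337,335),(300,335)]]
    for p in P: print(np.r_[tx@(p-t[:2]),ty@(p-t[:2])]*1e3)
    c=np.mean(P,0);print("centre off tool x,y mm",tx@(c-t[:2])*1e3,ty@(c-t[:2])*1e3)
P=[ray(f,p,.1315)[:2] for p in[(304,186),(333,186)]]
for p in P: print("bot",np.r_[tx@(p-t[:2]),ty@(p-t[:2])]*1e3)
```

```text
[23.0797 -6.2899]
[23.0525  8.1078]
[-22.2589   8.4141]
[-22.2102  -6.5875]
centre off tool x,y mm 0.41575045520824205 0.9111494795010308
bot [22.6087 -7.1556]
bot [22.585   9.8552]
```

```bash
python3 -m handwheel '[[[2.5,0.5,0],[0,0,-0.5]],[[6,1.3,0],[0,0,-1]],[[10,2.1,0],[0,0,-2]],[[14,3,0],[0,0,-3]],[[18,3.8,0],[0,0,-4]],[[21,4.4,0],[0,0,-4]],[[23,4.8,1],[0,0,-4]],[[23.44,4.91,2],[0,0,-4]],[[23.44,4.91,3],[0,0,-4]],[[23.44,4.91,3],[0,0,-4]],[[23.44,4.91,3],[0,0,-4]],[[23.44,4.91,3],[0,0,-4]]]' 0
python3 - <<'E'
from h import *
from workcell import r,cams
import cv2
from scipy.spatial.transform import Rotation as R
T=[]
for i in range(4):
    f=cams.grab_frame("wrist");s=r.sense();T.append(s["tcp_pos"]);np.savez(f"w4.npz",**f)
g=f["pixels"][90:390,220:420];g=cv2.resize(g,(400,600))
cv2.imwrite("pics/w4.png",g[:,:,::-1])
print(s["time_s"],T,np.mean(T,0),R.from_quat(s["tcp_rot"]).as_matrix(),s["ft_force"],s["moment"])
E
```

```text
time_s: 5.55
tcp_pos: [0.5078, 0.3185, 0.1452]
tcp_rot: [0.654, 0.756, 0.0, 0.0]
ft_force: [1.4, 0.6, -0.1]
width: 0.18
grip_force: 58.8
5.75 [array([0.508 , 0.3187, 0.1455]), array([0.508 , 0.3188, 0.1456]), array([0.508 , 0.319 , 0.1456]), array([0.5079, 0.3191, 0.1456])] [0.508  0.3189 0.1456] [[-0.1444  0.9895  0.0012]
 [ 0.9895  0.1444  0.0005]
 [ 0.0004  0.0013 -1.    ]] [-0.4343 -0.5167 -1.1424] [-0.0063  0.0443 -0.0185]
```

View pics/w4.png

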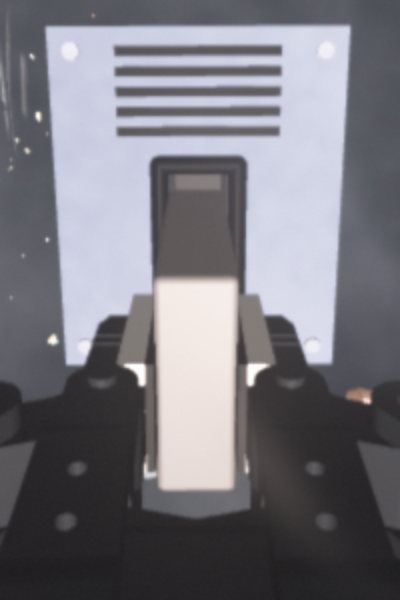

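The crop shows the cassette over the slot, laterally centred: the rim spans crop columns 151..246 and the cassette's lower edge 166..229. A quick numeric check along both axes follows.

Run:
```python
from h import *
f=dict(np.load("w4.npz"));t=np.array([.508,.319])
tx=np.array([-.1444,.9895]);ty=np.array([.9895,.1444])
def o(u,v,z,n):
    p=ray(f,(220+u/2-.25,90+v/2-.25),z)[:2]-t;print(n,tx@p*1e3,ty@p*1e3)
for q in((151,157,.088,"rimL"),(246,157,.088,"rimR"),(164,193,.1015,"bL"),(232,193,.1015,"bR"),(155,279,.1755,"topL"),(237,279,.1755,"topR"),(160,489,.1755,"topNL"),(236,489,.1755,"topNR")):o(*q)
```

```text
rimL 31.015671112262073 -13.951167986046356
rimR 30.983949732540943 15.328385373359987
bL 22.756188214252358 -9.439188759006372
bR 22.733811696401894 10.396565742285633
topL 23.76534492007051 -7.681530727427157
topR 23.746755407801164 7.305336639062405
topNL -21.031273842655978 -7.449823205314092
topNR -21.054948291230403 7.800095760714436
```

```bash
python3 -m handwheel '[[[0.02,0.01,0.5],[0,0,0]],[[0.02,0.01,0.9],[0,0,0]],[[0.02,0.01,1.1],[0,0,0]],[[0.02,0.01,1.3],[0,0,0]],[[0.02,0.01,1.5],[0,0,0]],[[0.02,0.01,1.7],[0,0,0]],[[0.02,0.01,1.9],[0,0,0]],[[0.02,0.01,2.1],[0,0,0]],[[0.02,0.01,2.3],[0,0,0]],[[0.02,0.01,2.3],[0,0,0]]]' 0
```

```text
time_s: 6.75
tcp_pos: [0.5076, 0.3195, 0.1215]
tcp_rot: [0.654, 0.757, 0.0, 0.0]
ft_force: [1.4, -0.6, -1.4]
width: 0.176
grip_force: 58.8
```

```bash
python3 -m handwheel '[[[0,0,0.3],[0,0,0]],[[0,0,0.6],[0,0,0]],[[0,0,0.9],[0,0,0]],[[0,0,1.2],[0,0,0]],[[0,0,1.5],[0,0,0]],[[0,0,1.8],[0,0,0]],[[0,0,2.0],[0,0,0]],[[0,0,2.2],[0,0,0]],[[0,0,2.4],[0,0,0]],[[0,0,2.5],[0,0,0]],[[0,0,2.6],[0,0,0]],[[0,0,2.6],[0,0,0]]]' 0
```

```text
time_s: 7.95
tcp_pos: [0.5076, 0.3196, 0.0957]
tcp_rot: [0.654, 0.757, 0.0, 0.0]
ft_force: [2.5, -0.7, -1.2]
width: 0.178
grip_force: 58.8
```

```bash
python3 -m handwheel '[[[0,0,0],[0,0,0]],[[0,0,0],[0,0,0]],[[0,0,0],[0,0,0]],[[0,0,0],[0,0,0]],[[0,0,0],[0,0,0]],[[0,0,-1],[0,0,0]],[[0,0,-2.5],[0,0,0]],[[0,0,-4],[0,0,0]],[[0,0,-5],[0,0,0]],[[0,0,-5],[0,0,0]]]' 0.6
python3 -m handwheel '[[[0,0,0],[0,0,0]],[[0,0,0],[0,0,0]],[[0,0,0],[0,0,0]],[[0,0,0],[0,0,0]],[[0,0,0],[0,0,0]],[[0,0,0],[0,0,0]],[[0,0,0],[0,0,0]],[[0,0,0],[0,0,0]]]' 0
python3 - <<'E'
from h import *
from workcell import r,cams
import cv2
f=cams.grab_frame("wrist");np.savez("w5.npz",**f)
g=cv2.resize(f["pixels"][90:390,220:420],(400,600));cv2.imwrite("pics/w5.png",g[:,:,::-1])
E
```

```text
time_s: 8.95
tcp_pos: [0.5094, 0.3204, 0.1492]
tcp_rot: [0.654, 0.757, 0.003, 0.001]
ft_force: [0.5, 0.3, -0.4]
width: 0.599
grip_force: 0.0
time_s: 9.75
tcp_pos: [0.5075, 0.3196, 0.1458]
tcp_rot: [0.654, 0.757, -0.0, -0.0]
ft_force: [-0.2, -0.2, -0.6]
width: -0.001
grip_force: 0.0
```

View pics/w5.png

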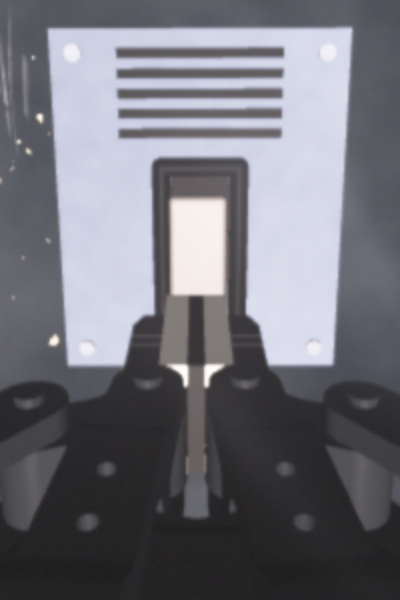

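The cassette sits upright in the slot with its top at crop (171..224, 198..295), under the shut fingers. I'll approach and feel for contact.

```bash
python3 -m handwheel '[[[0,0,0.8],[0,0,0]],[[0,0,1.5],[0,0,0]],[[0,0,1.9],[0,0,0]],[[0,0,2.0],[0,0,0]],[[0,0,2.1],[0,0,0]],[[0,0,2.2],[0,0,0]],[[0,0,2.3],[0,0,0]],[[0,0,2.4],[0,0,0]],[[0,0,2.5],[0,0,0]],[[0,0,2.6],[0,0,0]],[[0,0,2.6],[0,0,0]],[[0,0,2.6],[0,0,0]]]' 0
python3 -c "
from workcell import r
s=r.sense();print(s['tcp_pos'],s['ft_force'])"
```

```text
time_s: 11.0
tcp_pos: [0.5075, 0.3195, 0.1198]
tcp_rot: [0.654, 0.757, -0.0, -0.0]
ft_force: [0.5, 0.7, 0.1]
width: -0.002
grip_force: 0.0
[0.50745763 0.31954964 0.11975041] [0.51437922 0.74051388 0.12030852]
```

```bash
python3 -m handwheel '[[[0,0,0.1],[0,0,0]],[[0,0,0.2],[0,0,0]],[[0,0,0.3],[0,0,0]],[[0,0,0.4],[0,0,0]],[[0,0,0.5],[0,0,0]],[[0,0,0.6],[0,0,0]],[[0,0,0.7],[0,0,0]]]' 0
python3 -m handwheel '[[[0,0,0.1],[0,0,0]],[[0,0,0.2],[0,0,0]]]' 0
```

```text
time_s: 11.7
tcp_pos: [0.5079, 0.3197, 0.1133]
tcp_rot: [0.654, 0.757, 0.0, 0.0]
ft_force: [-0.2, -0.7, 2.8]
width: 0.001
grip_force: 1.6
time_s: 11.9
tcp_pos: [0.508, 0.3197, 0.1114]
tcp_rot: [0.654, 0.757, 0.001, 0.0]
ft_force: [0.2, -0.3, 3.9]
width: 0.001
grip_force: 1.8
```

```bash
python3 -m handwheel '[[[0,0,0.1],[0,0,0]],[[0,0,0.2],[0,0,0]]]' 0
python3 -m handwheel '[[[0,0,0.1],[0,0,0]]]' 0
```

```text
time_s: 12.1
tcp_pos: [0.5079, 0.3197, 0.1093]
tcp_rot: [0.654, 0.757, 0.0, 0.0]
ft_force: [-0.1, -0.2, 5.6]
width: 0.001
grip_force: 3.0
time_s: 12.2
tcp_pos: [0.5082, 0.3198, 0.1087]
tcp_rot: [0.654, 0.757, 0.001, 0.0]
ft_force: [-0.6, -0.8, 7.3]
width: -0.002
grip_force: 3.9
```

One more millimetre into the bumper, then stay a moment.

```bash
python3 -m handwheel '[[[0,0,0.1],[0,0,0]],[[0,0,0.1],[0,0,0]],[[0,0,0.1],[0,0,0]]]' 0
```

```text
time_s: 12.5
tcp_pos: [0.5087, 0.3199, 0.1084]
tcp_rot: [0.654, 0.757, 0.001, 0.001]
ft_force: [-1.1, -0.0, 7.3]
width: -0.002
grip_force: 4.1
```

```bash
python3 -m handwheel '[[[0,0,0.1],[0,0,0]],[[0,0,0.1],[0,0,0]],[[0,0,0.1],[0,0,0]]]' 0
python3 -m handwheel '[[[0,0,-0.1],[0,0,0]],[[0,0,-0.2],[0,0,0]],[[0,0,-0.3],[0,0,0]],[[0,0,-0.4],[0,0,0]],[[0,0,-0.5],[0,0,0]],[[0,0,-0.6],[0,0,0]],[[0,0,-0.7],[0,0,0]],[[0,0,-0.8],[0,0,0]],[[0,0,-0.9],[0,0,0]]]' 0
```

```text
time_s: 12.8
tcp_pos: [0.5089, 0.3199, 0.1078]
tcp_rot: [0.654, 0.757, 0.001, 0.001]
ft_force: [-0.7, -1.5, 9.7]
width: 0.003
grip_force: 4.8
time_s: 13.7
tcp_pos: [0.5073, 0.3195, 0.1146]
tcp_rot: [0.654, 0.757, -0.0, -0.0]
ft_force: [0.1, -0.2, 2.8]
width: -0.001
grip_force: 1.3
```

```bash
python3 -m handwheel '[[[0,0,-0.2],[0,0,0]],[[0,0,-0.4],[0,0,0]],[[0,0,-0.6],[0,0,0]],[[0,0,-0.8],[0,0,0]],[[0,0,-1.0],[0,0,0]],[[0,0,-1.2],[0,0,0]],[[0,0,-1.2],[0,0,0]],[[0,0,-1.2],[0,0,0]],[[0,0,-1.2],[0,0,0]],[[0,0,-1.2],[0,0,0]],[[0,0,-1.2],[0,0,0]],[[0,0,-1.2],[0,0,0]]]' 0
python3 -m handwheel '[[[0,0,0.1],[0,0,0]],[[0,0,0.2],[0,0,0]],[[0,0,0.3],[0,0,0]],[[0,0,0.4],[0,0,0]],[[0,0,0.5],[0,0,0]],[[0,0,0.6],[0,0,0]],[[0,0,0.7],[0,0,0]]]' 0
```

```text
time_s: 14.9
tcp_pos: [0.5074, 0.3195, 0.1267]
tcp_rot: [0.654, 0.757, -0.0, -0.0]
ft_force: [0.5, 0.2, 0.0]
width: 0.001
grip_force: 0.0
time_s: 15.6
tcp_pos: [0.5078, 0.3197, 0.1202]
tcp_rot: [0.654, 0.757, 0.0, 0.0]
ft_force: [0.1, 0.5, 2.8]
width: -0.005
grip_force: 1.2
```

Contact now comes at 0.120, so the first push unlocked the catch. This is the locking push.

```bash
python3 -m handwheel '[[[0,0,0.1],[0,0,0]],[[0,0,0.2],[0,0,0]],[[0,0,0.3],[0,0,0]],[[0,0,0.4],[0,0,0]],[[0,0,0.5],[0,0,0]],[[0,0,0.6],[0,0,0]],[[0,0,0.7],[0,0,0]],[[0,0,0.8],[0,0,0]],[[0,0,0.9],[0,0,0]],[[0,0,1.0],[0,0,0]],[[0,0,1.1],[0,0,0]],[[0,0,1.2],[0,0,0]]]' 0
python3 -m handwheel '[[[0,0,0.1],[0,0,0]],[[0,0,0.1],[0,0,0]]]' 0
```

```text
time_s: 16.8
tcp_pos: [0.508, 0.3198, 0.1085]
tcp_rot: [0.654, 0.757, 0.001, 0.0]
ft_force: [0.0, -0.0, 9.3]
width: 0.004
grip_force: 4.1
time_s: 17.0
tcp_pos: [0.5084, 0.3198, 0.1082]
tcp_rot: [0.654, 0.757, 0.001, 0.001]
ft_force: [0.2, -1.9, 8.9]
width: -0.0
grip_force: 4.4
```

```bash
python3 -m handwheel '[[[0,0,0.05],[0,0,0]],[[0,0,0.05],[0,0,0]],[[0,0,0.05],[0,0,0]]]' 0
python3 -m handwheel '[[[0,0,-0.1],[0,0,0]],[[0,0,-0.2],[0,0,0]],[[0,0,-0.3],[0,0,0]],[[0,0,-0.4],[0,0,0]],[[0,0,-0.5],[0,0,0]],[[0,0,-0.6],[0,0,0]],[[0,0,-0.7],[0,0,0]],[[0,0,-0.8],[0,0,0]],[[0,0,-0.9],[0,0,0]],[[0,0,-1.0],[0,0,0]]]' 0
```

```text
time_s: 17.3
tcp_pos: [0.5087, 0.3199, 0.108]
tcp_rot: [0.654, 0.757, 0.001, 0.001]
ft_force: [0.1, -0.9, 9.9]
width: 0.001
grip_force: 4.7
time_s: 18.3
tcp_pos: [0.5067, 0.3192, 0.1155]
tcp_rot: [0.654, 0.757, -0.001, -0.0]
ft_force: [0.9, -0.1, 0.8]
width: 0.001
grip_force: 0.0
```

No contact at 0.1155, so it is locked. I'll back away to the earlier viewing height (0.146) and check with a picture.

```bash
python3 -m handwheel '[[[0,0,-0.5],[0,0,0]],[[0,0,-1.5],[0,0,0]],[[0,0,-3],[0,0,0]],[[0,0,-6],[0,0,0]],[[0,0,-9],[0,0,0]],[[0,0,-11],[0,0,0]],[[0,0,-11.5],[0,0,0]],[[0,0,-11.5],[0,0,0]],[[0,0,-11.5],[0,0,0]]]' 0
python3 - <<'E'
from h import *
from workcell import r,cams
import cv2
f=cams.grab_frame("wrist");d=cams.grab_frame("side")
g=cv2.resize(f["pixels"][60:360,180:440],(400,460));e=cv2.resize(d["pixels"][140:290,225:325],(320,460))
cv2.imwrite("pics/w6.png",np.hstack([g,e])[:,:,::-1]);print(r.sense()["tcp_pos"])
E
```

```text
time_s: 19.2
tcp_pos: [0.5068, 0.3192, 0.2303]
tcp_rot: [0.654, 0.757, -0.001, -0.0]
ft_force: [0.1, -0.1, -0.1]
width: -0.001
grip_force: 0.0
[0.5065 0.3191 0.2294]
```

View pics/w6.png

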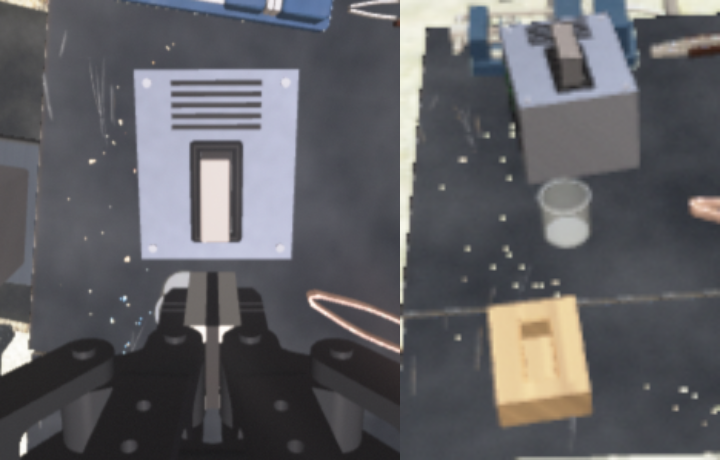

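The cassette stands upright in the slot, with its top at (200..230, 158..242) in the left crop. The stand is empty and the glass jar is in its place. Handing in.

```bash
python3 -c "
from workcell import r
print(r.close_job())"
```

```text
the job is handed in; nothing more can be done
None
```

The cassette is upright in the monitor slot and locked down: the catch started locked, so the first push released it and the second locked it. The highest push reading was about 10 N, the glass jar is still in place, the arm never went near the flux jar, and I handed the job in at about 19 s.

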